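# Fit the notched blade into the cheese shaver's holder and bolt it in

## Robot

A 6-joint arm with a two-finger parallel gripper is mounted at the origin on the work surface. World frame = base frame: x ahead of the robot, y to its left, z up, the work surface at z = 0. Lengths are in m, angles in degrees, forces in N, time in s.
With the tool pointing down it reaches from about 0.25 to 0.725 m from the base axis. Payload 9.7 kg.
Tool frame: the origin (TCP) lies at the very end of the fingers, on their centre line; the grasp point (between the pads) lies 19 mm behind it; z points along the fingers, y is the line along which they close (so a half turn about z gives the same grasp; the last joint's range is limited). The gripper opens to 85 mm and grips with 20 to 120 N. Pads are 22 mm wide; open, the fingers measure 114 mm over their backs; the gripper's body (76 mm by 85 mm) begins 54 mm behind the grasp point. The pads swing forward as they close: fully open they stand 13 mm farther back than shut.
Start: joints at [-68.984, 4.979, 10.078, 95.1, 0, 90], TCP at [0.197, -0.513, 0.231] pointing down, gripper open.
Joint ranges: [-179.16, 179.16], [-48.56, 103.87], [-65.8, 70.77], [-126.05, 130.52], [-82.76, 87.17], [-180, 180]. Speed limits (degrees/s): [127.2, 127.2, 147.25, 180, 180, 180].

## Interface

Orientations are given as [roll, pitch, yaw] about the fixed x, y, z axes, in that order (R = Rz(yaw) Ry(pitch) Rx(roll)).
In Python, from workcell import bot gives the robot as it stands.
- The arm moves only by the tool step_arm, never from a script. Its argument "targets" is a list of rows, each a list of 3 entries, a list of its own where there are three numbers: the opening, from 0 (shut) to 1 (fully open), then the shift along the world's x, y, z in mm, then the turn, a rotation vector about the world's x, y, z in rad. In form: [[grip, [tx, ty, tz], [wx, wy, wz]], ...]. A call has 1 to 8 rows; each row is the pose to reach, as a shift and turn from the pose commanded when the call began; what a row does not reach only later rows make up. A row lasts 1/10 s, in which the tool goes at most 50 mm and 8.59 degrees, less where a joint would pass 70% of its speed; a pose out of reach is approached as far as the arm can. A call with a gripper value outside its range is refused whole. The fingers move at their own pace and stop on an object; "force" is the grip in N (left out, the last holds). Time passes only in rows, so rows that repeat a pose let the fingers close. It gives the time, the measured TCP pose, the force, the opening and the grip force at its end, in the units of the state.
- bot.get_obs(): the state, without advancing time (a new reading comes with each control period).
- bot.camera(name): name is "side" or "top"; returns (picture, depth): 384x512x3 uint8, red, green, blue; 384x512 float32, m along the optical axis (not along the pixel's ray), 0 where there is no reading.
- bot.camera_params(name): a dict with "K" (3x3 intrinsics, pixels), "R" (3x3) and "t" (3): a world point X has camera coordinates R X + t. Camera axes: x right, y down, z forward; pixel columns grow to the right and rows downward; lengths in m; the calibration is good to about 2 mm. A picture is of the moment at which its call begins. camera_params takes no time and is no camera call.
- bot.job_done(): hands the job in; it is judged then, once.
The state is a dict: "time": time; "q": joint angles; "qd": joint speeds; "joint_efforts": joint torques, N m; "ee_pos": TCP position; "tcp_rot": TCP orientation; "wrist_force": force on the tool from outside, world axes, zero at the start; "torque": the same for the moment, N m; "opening": finger opening in m; "grasp_force": force on a finger pad.
Only numpy, scipy, OpenCV 4.12 (cv2) and the standard library are available. Lean on these libraries where they do the work, as an engineer would, in place of code of your own. Each camera call takes 0.05 s, during which the arm holds its last target. There are 200 camera calls.

## Task

Pick out the one blade whose tail has a notch that fits the holder's locating pin, and lay it flat in the holder, notch over the pin and cutting edge inside the front lip; set it down rather than dropping it, and let go of it. Then slide the bolt fully home over the blade. Leave the two other blades and the groceries where they are.

Things in the scene. Friction and masses are not known exactly. Their poses are not given: they have to be found in the camera images.
- blade: The blade to fit: flat steel plate 120 long (x) x 44 wide (y) x 6 thick, 220 g, lying flat on the table. Origin: centre of its underside. Bright bevelled cutting edge, 12 long, at its -x end. The +x end, the tail, has an open notch in the middle, 18 wide, 22 deep. Grip it across the 44 mm width within about 10 mm of its middle: there the fingers stay clear of the holder's cheeks and bolt.
- notch (a point): Point in the blade's notch, 46.5 mm along the blade's +x from its origin, at its underside: where the pin's axis lies when the blade is seated.
- blade_square: Wrong blade: same size (120 x 44 x 6) and steel, its +x tail is cut square, without a notch. Origin as for the blade. To be left alone.
- blade_tongue: Wrong blade: same size and steel, its +x tail narrows to a 12 mm wide tongue for the last 22 mm. Origin as for the blade. To be left alone.
- holder: Cheese shaver's blade holder, fixed. White base 12 thick, x=-85 to +85, y=-49 to +117; aluminium bed on it, top 34 above the table. Origin on the table under the middle of the seat; +x runs from front lip to pin, z up. The bed is only 30 wide from x=-36 to +20, so fingertips can reach below the blade's sides there; 46 wide from x=+20 to +66. A seated blade lies with its +x along the holder's +x.
- seat (a point): Point on the bed's top, 34 above the holder's origin, where a seated blade's origin lies (frame as the holder's). In front of it, from x=-72 to -36, the bed is a shallow tray: 4 high lip across the front, inner face x=-62.5, and 4 high cheeks on both sides, inner faces y=+-24. A seated blade has about 2 mm play each way.
- pin (a point): Foot of the brass locating pin on the bed's top, 46.5 mm along the holder's +x from the seat. Pin 12 in diameter, 11 high with a tapered tip.
- bolt (a joint): Travel of the steel bolt on its red block, m: 0 open, 0.05 fully home (stop). Slides towards the holder's -y; about 1.5 N friction, no spring, stays where left. Bar 16 (x) x 60 (y) x 9 high, underside 42 above the table: passes 2 mm over a seated blade, at x=+21 to +37 in the holder's frame; when open its tip is at y=+38. Red block 40 high, x=+16 to +42, y=+36 to +114.
- bolt_knob (a point): Centre of the top of the bolt's upright black knob, 16 in diameter, standing 26 above the bar; its top is 77 above the table. At joint 0 it is at x=+29, y=+80 in the holder's frame, fully home at y=+30. Can be pinched from above from any side.
- spice_jar: Red spice jar with green lid, 72 in diameter, 119 high; origin centre of underside. Bystander.
- tin: Square tin, 77 x 77 x 102 high, brass lid; origin centre of underside. Bystander.
- pickle_jar: Green glass jar, 84 in diameter, 140 high; origin centre of underside. Bystander.
- sauce_bottle: Amber bottle with red cap, 64 in diameter, 240 high; origin centre of underside. Bystander.
- ramekin: White bowl, 84 in diameter, 45 high; origin centre of underside. Bystander.
Things that resemble listed ones, but are neither listed nor needed, are in the scene too. Leave any pink look-alike of the blade alone. Leave any pink look-alike of the holder alone.

How it is judged:
By the outcome, as a careful person would: the job done as asked, in the order asked, and still so for the second after the job is handed in, with the robot touching nothing.
It also fails if it takes over 48 s, if anything falls off the work surface, if the arm or the gripper's body presses on something with over 40 N, if the wrist force passes 120 N, or if a joint passes its speed limit or range.

## Working session

There is one attempt and no reset: what is moved stays moved. The work goes in short steps, Python scripts to look and compute and a tool call to move; the robot and the scene stay as the last step left them, time stands still between calls to the robot, and variables do not carry over. Pictures are saved under pics/ and viewed, at most 10 in all, crops included, and the job is handed in when it is done.

Besides the shell and the picture viewer there is one more tool, called after "Request:" by a JSON object that holds its "fn" and its "kwargs". step_arm: Moves the arm, as the interface text tells. Its arguments: {"type":"object","properties":{"targets":{"type":"array","items":{"type":"array"}},"force":{"type":"number"}},"required":["targets"]}

```bash
mkdir -p pics
python3 - <<'E'
from workcell import bot
import cv2,numpy as np
for n in("top","side"):
    im,d=bot.camera(n); np.savez(f"{n}0.npz",im=im,d=d); cv2.imwrite(f"pics/{n}0.png",cv2.resize(im[:,:,::-1],(800,600)))
    p=bot.camera_params(n); print(n,p["K"].round(1).tolist(),p["R"].round(3).tolist(),p["t"].round(3).tolist())
o=bot.get_obs();print(o)
E
```

```text
top [[365.1, 0.0, 257.1], [0.0, 365.1, 193.9], [0.0, 0.0, 1.0]] [[-0.022, -1.0, 0.016], [-0.989, 0.02, -0.144], [0.144, -0.019, -0.989]] [-0.003, 0.546, 0.959]
side [[474.4, 0.0, 257.3], [0.0, 474.4, 179.6], [0.0, 0.0, 1.0]] [[-0.807, -0.59, -0.024], [-0.309, 0.456, -0.835], [0.503, -0.666, -0.55]] [0.411, 0.246, 1.407]
{'time': 0.1, 'q': array([-6.89839845e+01,  5.00772418e+00,  1.00402262e+01,  9.50983994e+01,
        1.28465082e-03,  9.00015319e+01]), 'qd': array([ 0.01013881,  0.07210602,  0.18203443, -0.07569721, -0.07633002,
        0.08455397]), 'joint_efforts': array([-9.64726605e-04, -5.21560013e+01,  4.65653908e+01,  1.59212505e-02,
        3.88225899e-06,  9.48496279e-06]), 'ee_pos': array([ 0.19718377, -0.51323461,  0.23066714]), 'tcp_rot': array([-1.79934103e+02, -1.28288812e-03,  2.10144821e+01]), 'wrist_force': array([-0.19462191, -0.48614568, -0.53875377]), 'torque': array([-0.01543059,  0.00581058, -0.05389988]), 'grasp_force': 0.0, 'opening': 0.08506192075736305}
```

View pics/top0.png

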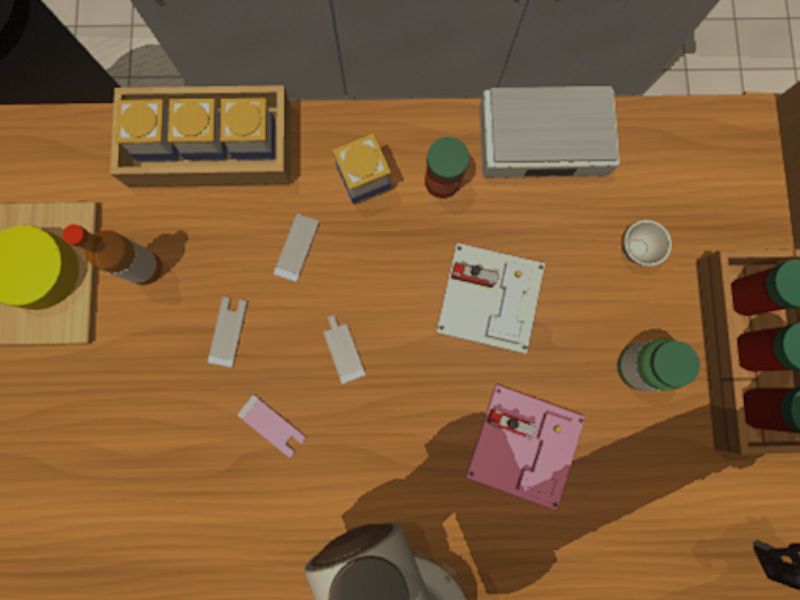

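View pics/side0.png

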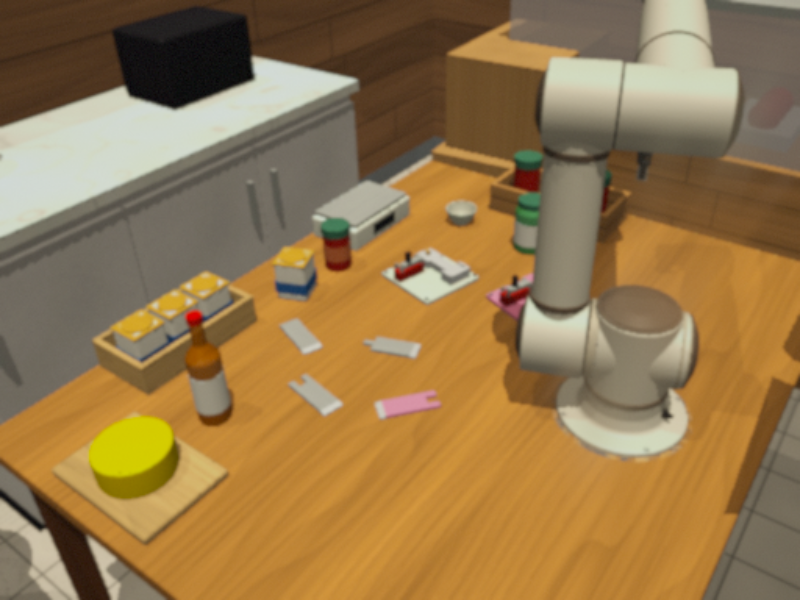

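The top view (800x600) shows the notched steel blade at (228,332), with its notch up towards world +x and its edge at (221,362). The white holder is at (491,298), with the pin at (518,274) and the red bolt block at (475,273). The side view agrees, and the pink look-alikes are separate.

```bash
cat > h.py <<'E'
import numpy as np,cv2
from workcell import bot
def ray(n,uv,z):
    p=bot.camera_params(n);K,R,t=p["K"],p["R"],p["t"];uv=np.atleast_2d(uv).astype(float)
    d=np.c_[uv,np.ones(len(uv))]@np.linalg.inv(K).T@R; c=-R.T@t
    return c+d*((z-c[2])/d[:,2])[:,None]
def proj(n,X):
    p=bot.camera_params(n);c=np.atleast_2d(X)@p["R"].T+p["t"];q=c@p["K"].T;return q[:,:2]/q[:,2:]
def mask(im,roi,smax,vmin):
    h=cv2.cvtColor(im,cv2.COLOR_RGB2HSV);m=((h[...,1]<smax)&(h[...,2]>vmin)).astype(np.uint8)
    k=np.zeros_like(m);x0,y0,x1,y1=roi;k[y0:y1,x0:x1]=m[y0:y1,x0:x1];return k
def big(m):
    c,_=cv2.findContours(m,cv2.RETR_EXTERNAL,cv2.CHAIN_APPROX_NONE);return max(c,key=cv2.contourArea)[:,0]
def rect(P):
    c,s,a=cv2.minAreaRect((P[:,:2]*1000).astype(np.float32));return np.round(c,1),np.round(s,1),round(a,1),cv2.boxPoints((c,s,a)).round(1).tolist()
E
python3 - <<'E'
from h import *
im=np.load("top0.npz")["im"];d=np.load("top0.npz")["d"]
s=np.load("side0.npz")["im"]
hs=cv2.cvtColor(im,cv2.COLOR_RGB2HSV)
print("px blade",hs[212,146],"wood",hs[215,170],"base",hs[200,300])
for sm in(70,90,110):
    P=ray("top",big(mask(im,(125,180,165,240),sm,90)),.006);print("blade",sm,*rect(P))
    P=ray("top",big(mask(im,(270,150,355,230),sm,110)),.012);print("base",sm,*rect(P))
# pin, red block
roi=np.zeros(im.shape[:2],bool);roi[165,320]=1;roi[165:185,322:342]=1
m=roi&(hs[...,0]>10)&(hs[...,0]<30)&(hs[...,1]>110);v,u=np.nonzero(m);print("pin",len(u),u.mean(),v.mean(),ray("top",[u.mean(),v.mean()],.043)*1000)
roi=np.zeros_like(roi);roi[155:195,280:330]=1
m=roi&((hs[...,0]<8)|(hs[...,0]>172))&(hs[...,1]>140);v,u=np.nonzero(m);P=ray("top",np.c_[u,v],.040);print("red",*rect(P))
m=roi&(hs[...,2]<60);v,u=np.nonzero(m);print("dark",len(u),u.mean(),v.mean(),ray("top",[u.mean(),v.mean()],.07)*1000)
for n,i,r in(("b",im,(125,180,165,240)),("h",im,(270,150,355,230))):
    x0,y0,x1,y1=r;cv2.imwrite(f"pics/{n}.png",cv2.resize(i[y0:y1,x0:x1,::-1],None,fx=6,fy=6))
a=cv2.resize(im[150:235,268:358,::-1],(540,510));b=cv2.resize(im[178:248,122:168,::-1],(250,510))
cv2.imwrite("pics/crop.png",np.hstack([a,b]))
E
```

```text
px blade [ 20  34 157] wood [ 15 167 157] base [ 38  16 176]
blade 70 [506.7 298.3] [ 45.3 120.5] 78.3 [[443.1000061035156, 288.3999938964844], [561.0999755859375, 263.8999938964844], [570.4000244140625, 308.20001220703125], [452.29998779296875, 332.79998779296875]]
base 70 [ 558.1 -176.1] [165.9 170.1] 75.5 [[455.0, -235.10000610351562], [619.5999755859375, -277.70001220703125], [661.2000122070312, -117.0999984741211], [496.5, -74.5]]
blade 90 [506.4 298.7] [ 45.9 121.4] 78.3 [[442.29998779296875, 288.6000061035156], [561.0999755859375, 263.8999938964844], [570.5, 308.8999938964844], [451.6000061035156, 333.6000061035156]]
base 90 [ 558. -176.] [166.3 171. ] 75.6 [[454.6000061035156, -235.3000030517578], [620.2000122070312, -277.70001220703125], [661.5, -116.5999984741211], [495.8999938964844, -74.19999694824219]]
blade 110 [506.5 298.6] [ 46.5 122.1] 78.5 [[442.0, 288.0], [561.7000122070312, 263.70001220703125], [570.9000244140625, 309.29998779296875], [451.20001220703125, 333.6000061035156]]
base 110 [ 558. -176.] [167.1 171. ] 75.4 [[454.20001220703125, -235.39999389648438], [619.7999877929688, -278.3999938964844], [661.7000122070312, -116.5999984741211], [496.20001220703125, -73.69999694824219]]
pin 16 334.25 171.3125 [[ 604.34038349 -229.24387663   43.        ]]
red [ 594.8 -141.9] [74.  28.6] 75.4 [[571.5999755859375, -174.10000610351562], [599.2999877929688, -181.3000030517578], [617.9000244140625, -109.69999694824219], [590.2999877929688, -102.5]]
dark 22 303.1363636363636 174.36363636363637 [[ 592.08753696 -138.86799842   70.        ]]
```

View pics/crop.png

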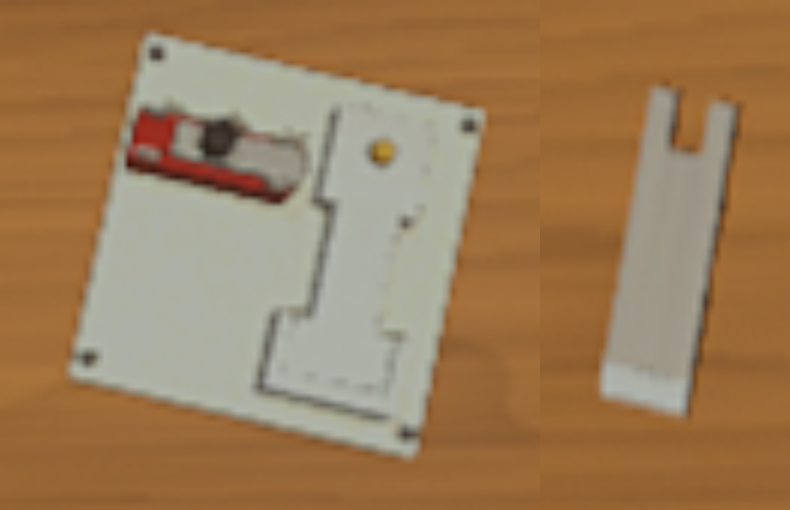

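The crop shows the pin at about (331.7,175.3) in camera pixels. The stray pin mask value came from wood. The base rectangle puts the holder origin at about (549.5,-208.9) mm with yaw -14.5°, which agrees with the pin and block. The blade is at (506.5,298.5) mm with yaw -11.6°.

Request:
{"fn": "step_arm", "kwargs": {"targets": [[1, [136, 360, 0], [0, 0, 1.12]], [1, [136, 360, 0], [0, 0, 1.12]], [1, [136, 360, 0], [0, 0, 1.12]], [1, [136, 360, 0], [0, 0, 1.12]], [1, [136, 360, 0], [0, 0, 1.12]], [1, [136, 360, 0], [0, 0, 1.12]], [1, [136, 360, 0], [0, 0, 1.12]], [1, [136, 360, 0], [0, 0, 1.12]]], "force": 30}}

```text
time: 0.9
ee_pos: [0.3335, -0.1509, 0.2313]
tcp_rot: [180.0, -0.0, 85.6]
wrist_force: [0.6, -0.5, 0.5]
opening: 0.0853
grasp_force: 0.0
```

```bash
python3 -c "
from workcell import bot
print(bot.get_obs()['q'].round(1))"
```

```text
[-24.4 -19.9 -12.2  97.7   0.   70.1]
```

Request:
{"fn": "step_arm", "kwargs": {"targets": [[0.75, [140, 360, 0], [0, 0, 1.12]], [0.75, [140, 360, 0], [0, 0, 1.12]], [0.75, [140, 360, 0], [0, 0, 1.12]], [0.75, [140, 360, 0], [0, 0, 1.12]], [0.75, [140, 360, 0], [0, 0, 1.12]], [0.75, [140, 360, 0], [0, 0, 1.12]], [0.75, [140, 360, 0], [0, 0, 1.12]], [0.75, [140, 360, 0], [0, 0, 1.12]]]}}

```text
time: 1.7
ee_pos: [0.4735, 0.2095, 0.2305]
tcp_rot: [-180.0, -0.0, 149.8]
wrist_force: [-0.0, 0.0, 0.6]
opening: 0.064
grasp_force: 0.0
```

Request:
{"fn": "step_arm", "kwargs": {"targets": [[0.7, [33, 89, -60], [0, 0, 0.325]], [0.7, [33, 89, -60], [0, 0, 0.325]], [0.7, [33, 89, -60], [0, 0, 0.325]], [0.7, [33, 89, -60], [0, 0, 0.325]], [0.7, [33, 89, -110], [0, 0, 0.325]], [0.7, [33, 89, -150], [0, 0, 0.325]], [0.7, [33, 89, -171], [0, 0, 0.325]], [0.7, [33, 89, -171], [0, 0, 0.325]]]}}

```text
time: 2.5
ee_pos: [0.5048, 0.2935, 0.0584]
tcp_rot: [-179.8, -0.2, 167.8]
wrist_force: [-1.5, 0.2, -0.0]
opening: 0.0597
grasp_force: 0.0
```

Run:
```python
from h import *
o=bot.get_obs();print(o["q"].round(1),o["ee_pos"].round(4),o["tcp_rot"].round(1),o["opening"],o["wrist_force"])
t,_=bot.camera("top");s,d=bot.camera("side")
np.savez("a.npz",s=s,t=t,d=d)
c=proj("side",[.5065,.2985,.03])[0];print(c)
c2=proj("top",[.5065,.2985,.03])[0]
f=lambda i,c:cv2.resize(i[max(int(c[1])-40,0):int(c[1])+40,max(int(c[0])-32,0):int(c[0])+32,::-1],(400,500))
cv2.imwrite("pics/a.png",np.hstack([f(s,c),f(t,c2)]))
```

```text
[30.2 10.  -3.5 76.7 -0.  42.4] [0.5048 0.2935 0.0584] [-179.8   -0.2  167.8] 0.05968361381395367 [-1.48981441  0.21517709 -0.00364482]
[200.16196613 245.60815173]
```

View pics/a.png

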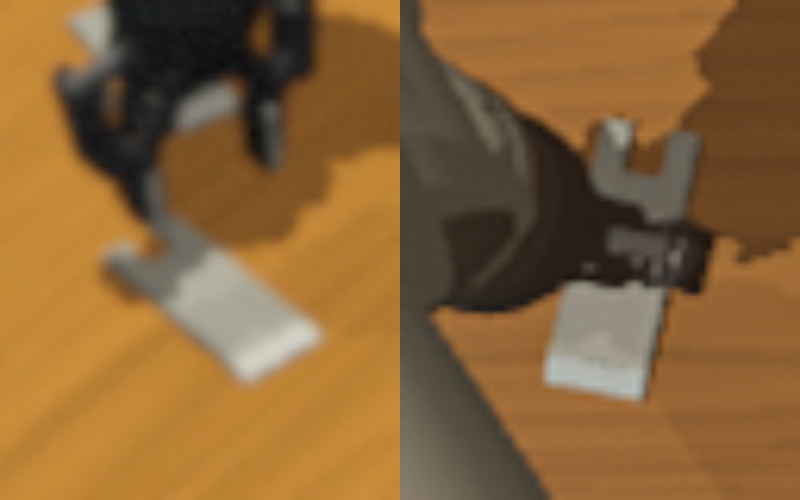

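The fingers straddle the blade at its middle, with the notch towards +x. Descending.

Request:
{"fn": "step_arm", "kwargs": {"targets": [[0.68, [0, 0, -20], [0, 0, 0]], [0.68, [0, 0, -35], [0, 0, 0]], [0.68, [0, 0, -45], [0, 0, 0]], [0.68, [0, 0, -51], [0, 0, 0]], [0.68, [0, 0, -54], [0, 0, 0]], [0.68, [0, 0, -56], [0, 0, 0]], [0.68, [0, 0, -56], [0, 0, 0]], [0.68, [0, 0, -56], [0, 0, 0]]]}}

```text
time: 3.4
ee_pos: [0.5065, 0.2957, 0.0047]
tcp_rot: [180.0, 0.0, 168.0]
wrist_force: [0.5, 0.6, 0.4]
opening: 0.0582
grasp_force: 0.0
```

Request:
{"fn": "step_arm", "kwargs": {"targets": [[0.68, [0, 2.5, 0], [0, 0, 0.006]], [0.68, [0, 2.5, -1], [0, 0, 0.006]], [0.68, [0, 2.5, -2], [0, 0, 0.006]], [0.68, [0, 2.5, -3], [0, 0, 0.006]], [0.68, [0, 2.5, -3], [0, 0, 0.006]]]}}

```text
time: 3.9
ee_pos: [0.5061, 0.298, 0.0011]
tcp_rot: [-180.0, -0.0, 168.3]
wrist_force: [0.4, -0.1, -0.1]
opening: 0.0579
grasp_force: 0.0
```

Request:
{"fn": "step_arm", "kwargs": {"targets": [[0.6, [0, 0, 0], [0, 0, 0]], [0.5, [0, 0, 0], [0, 0, 0]], [0.4, [0, 0, 0], [0, 0, 0]], [0.4, [0, 0, 0], [0, 0, 0]], [0.3, [0, 0, 0], [0, 0, 0]], [0.3, [0, 0, 0], [0, 0, 0]]], "force": 40}}

```text
time: 4.5
ee_pos: [0.5064, 0.2981, 0.0017]
tcp_rot: [180.0, 0.0, 168.3]
wrist_force: [-1.6, -0.8, 4.9]
opening: 0.0419
grasp_force: 40.2
```

Request:
{"fn": "step_arm", "kwargs": {"targets": [[0.3, [0, 0, 2], [0, 0, 0]], [0.3, [0, 0, 8], [0, 0, 0]], [0.3, [0, 0, 20], [0, 0, 0]], [0.3, [0, 0, 50], [0, 0, 0]], [0.3, [0, 0, 90], [0, 0, 0]], [0.3, [0, 0, 110], [0, 0, 0]], [0.3, [0, 0, 110], [0, 0, 0]], [0.3, [0, 0, 110], [0, 0, 0]]]}}

```text
time: 5.3
ee_pos: [0.5063, 0.2981, 0.1113]
tcp_rot: [180.0, 0.0, 168.3]
wrist_force: [1.2, 0.4, -3.4]
opening: 0.0417
grasp_force: 41.0
```

Request:
{"fn": "step_arm", "kwargs": {"targets": [[0.3, [32, -360, 0], [0, 0, -0.049]], [0.3, [32, -360, 0], [0, 0, -0.049]], [0.3, [32, -360, 0], [0, 0, -0.049]], [0.3, [32, -360, 0], [0, 0, -0.049]], [0.3, [32, -360, 0], [0, 0, -0.049]], [0.3, [32, -360, 0], [0, 0, -0.049]], [0.3, [32, -360, 0], [0, 0, -0.049]], [0.3, [32, -360, 0], [0, 0, -0.049]]]}}

```text
time: 6.1
ee_pos: [0.5373, -0.0661, 0.1093]
tcp_rot: [-179.9, -0.1, 165.3]
wrist_force: [-0.4, 0.8, -1.6]
opening: 0.0416
grasp_force: 41.3
```

Request:
{"fn": "step_arm", "kwargs": {"targets": [[0.3, [5, -49, 0], [0, 0, 0]], [0.3, [11, -98, 0], [0, 0, 0]], [0.3, [11, -147, 0], [0, 0, 0]], [0.3, [11, -147, 0], [0, 0, 0]], [0.3, [11, -147, -10], [0, 0, 0]], [0.3, [11, -147, -20], [0, 0, 0]], [0.3, [11, -147, -20], [0, 0, 0]], [0.3, [11, -147, -20], [0, 0, 0]]]}}

```text
time: 6.9
ee_pos: [0.549, -0.2075, 0.0906]
tcp_rot: [180.0, -0.1, 165.6]
wrist_force: [0.0, 0.4, -1.7]
opening: 0.0417
grasp_force: 41.5
```

Run:
```python
from h import *
o=bot.get_obs();print(o["q"].round(1),o["ee_pos"].round(4),o["tcp_rot"].round(1),o["opening"],o["wrist_force"])
t,_=bot.camera("top");s,d=bot.camera("side")
np.savez("b.npz",s=s,t=t,d=d)
c=proj("side",[.56,-.19,.07])[0];c2=proj("top",[.5495,-.209,.07])[0];print(c,c2,c-[32,40],c2-[32,40])
f=lambda i,c:cv2.resize(i[max(int(c[1])-40,0):int(c[1])+40,max(int(c[0])-32,0):int(c[0])+32,::-1],(400,500))
cv2.imwrite("pics/b2.png",np.hstack([f(s,c),f(t,c2)]))
```

```text
[-20.7   9.6  -0.3  80.1   0.   -6.3] [ 0.549  -0.2075  0.0906] [ 1.800e+02 -1.000e-01  1.656e+02] 0.04167152827710744 [ 0.03451066  0.40043545 -1.72193732]
[275.96177916 160.54850183] [330.04887887 189.56571612] [243.96177916 120.54850183] [298.04887887 149.56571612]
```

View pics/b2.png

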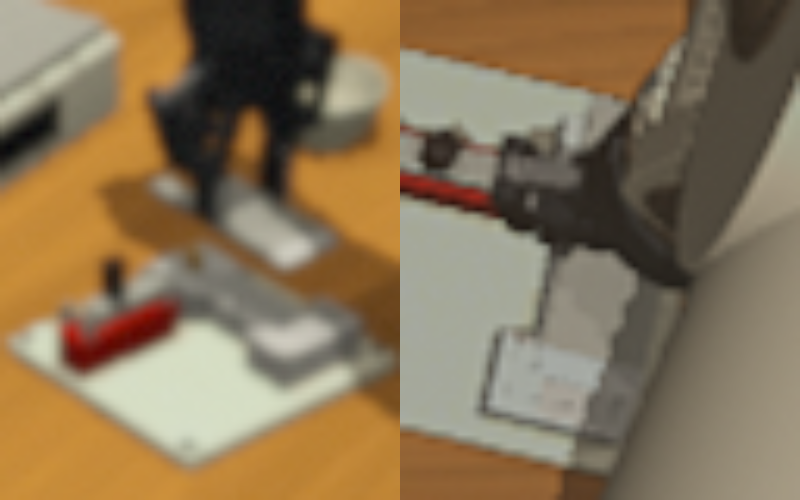

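The blade is held level over the holder, with its notch towards the pin. I'll lower it, then check the holder pose from the side view, with blade and holder in the same picture.

Request:
{"fn": "step_arm", "kwargs": {"targets": [[0.3, [0.5, -1.5, -15], [0, 0, 0]], [0.3, [0.5, -1.5, -30], [0, 0, 0]], [0.3, [0.5, -1.5, -35], [0, 0, 0]], [0.3, [0.5, -1.5, -38], [0, 0, 0]], [0.3, [0.5, -1.5, -38], [0, 0, 0]]]}}

```text
time: 7.5
ee_pos: [0.5494, -0.2103, 0.0526]
tcp_rot: [180.0, -0.1, 165.5]
wrist_force: [-0.4, -0.0, -2.1]
opening: 0.0417
grasp_force: 41.4
```

Run:
```python
from h import *
o=bot.get_obs();e=o["ee_pos"];print(e.round(4),o["tcp_rot"].round(1))
s0=np.load("side0.npz")["im"];s,_=bot.camera("side");t,_=bot.camera("top");np.savez("c.npz",s=s,t=t)
C=big(mask(s0,(235,150,312,195),70,110));
P=ray("side",C,.012)[:,:2]*1000
A=cv2.approxPolyDP(C.reshape(-1,1,2),3,True)[:,0];print("side base px",A.tolist());print(ray("side",A,.012)[:,:2].round(4).tolist())
a=np.radians(-14.5);R=np.array([[np.cos(a),-np.sin(a)],[np.sin(a),np.cos(a)]])
h=np.array([549.5,-208.9])
H=lambda x,y,z:np.r_[(h+R@[x,y])/1000,z/1000]
print("expected base",[H(*c,12)[:2].round(4).tolist() for c in((85,117),(-85,117),(-85,-49),(85,-49))])
# fresh picture with predicted blade / tray corners
k=8;x0,y0=235,130
im=cv2.resize(s[y0:y0+72,x0:x0+90,::-1],None,fx=k,fy=k,interpolation=cv2.INTER_CUBIC)
def draw(pts,col):
    for u,v in proj("side",np.array(pts)): cv2.circle(im,(int((u-x0+.5)*k),int((v-y0+.5)*k)),3,col,-1)
draw([H(-72,29,38),H(-72,-29,38),H(-36,29,38),H(46.5,0,45),H(-85,117,12),H(85,117,12),H(-85,-49,12)],(255,0,0))
b=e[:2]*1000;zb=e[2]*1000-1.5+6
B=lambda x,y:np.r_[(b+R@[x,y])/1000,zb/1000]
draw([B(-60,22),B(-60,-22),B(60,22),B(60,-22)],(0,255,0))
cv2.imwrite("pics/c.png",im)
```

```text
[ 0.5494 -0.2103  0.0526] [ 1.800e+02 -1.000e-01  1.655e+02]
side base px [[245, 174], [271, 193], [305, 177], [276, 159], [263, 166], [277, 169], [255, 180], [251, 172]]
[[0.6563, -0.1214], [0.5022, -0.0734], [0.4563, -0.2314], [0.6209, -0.2793], [0.6331, -0.207], [0.5753, -0.2193], [0.6, -0.1093], [0.6458, -0.1456]]
expected base [[0.6611, -0.1169], [0.4965, -0.0743], [0.4549, -0.2351], [0.6195, -0.2776]]
```

View pics/c.png

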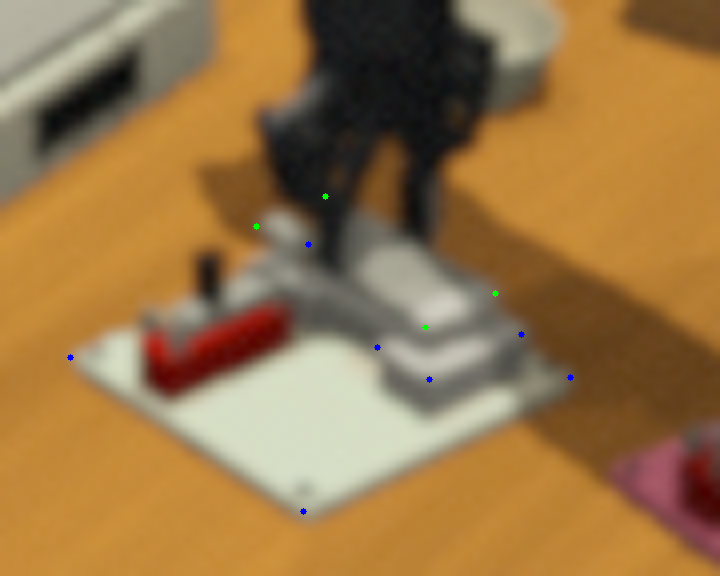

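The picture shows the predicted holder corners (blue) within about 0.6 camera pixels of the seen ones. The blade corners (green) also agree, with the front-left at (425,327). Lowering over the pin with force checks.

Request:
{"fn": "step_arm", "kwargs": {"targets": [[0.3, [0, 0.7, -2], [0, 0, 0]], [0.3, [0, 0.7, -4], [0, 0, 0]], [0.3, [0, 0.7, -6], [0, 0, 0]], [0.3, [0, 0.7, -8], [0, 0, 0]], [0.3, [0, 0.7, -8], [0, 0, 0]]]}}

```text
time: 8.1
ee_pos: [0.5496, -0.2096, 0.0449]
tcp_rot: [180.0, -0.0, 165.5]
wrist_force: [0.1, 0.5, -3.3]
opening: 0.0418
grasp_force: 41.4
```

Request:
{"fn": "step_arm", "kwargs": {"targets": [[0.3, [0, 0, -1], [0, 0, 0]], [0.3, [0, 0, -2], [0, 0, 0]], [0.3, [0, 0, -3], [0, 0, 0]], [0.3, [0, 0, -3], [0, 0, 0]]]}}

```text
time: 8.5
ee_pos: [0.5497, -0.2097, 0.0421]
tcp_rot: [180.0, -0.0, 165.5]
wrist_force: [0.2, -0.6, -2.2]
opening: 0.0417
grasp_force: 41.4
```

Request:
{"fn": "step_arm", "kwargs": {"targets": [[0.3, [0, 0, -1], [0, 0, 0]], [0.3, [0, 0, -2], [0, 0, 0]], [0.3, [0, 0, -3], [0, 0, 0]], [0.3, [0, 0, -3], [0, 0, 0]]]}}

```text
time: 8.9
ee_pos: [0.5497, -0.2097, 0.0391]
tcp_rot: [180.0, -0.0, 165.5]
wrist_force: [0.3, 0.3, -1.6]
opening: 0.0421
grasp_force: 41.5
```

Request:
{"fn": "step_arm", "kwargs": {"targets": [[0.3, [0, 0, -1], [0, 0, 0]], [0.3, [0, 0, -2], [0, 0, 0]], [0.3, [0, 0, -2], [0, 0, 0]]]}}

```text
time: 9.2
ee_pos: [0.5497, -0.2097, 0.0371]
tcp_rot: [180.0, -0.0, 165.5]
wrist_force: [0.7, 0.2, -1.9]
opening: 0.0415
grasp_force: 41.4
```

Request:
{"fn": "step_arm", "kwargs": {"targets": [[0.3, [0, 0, -0.7], [0, 0, 0]], [0.3, [0, 0, -1.4], [0, 0, 0]], [0.3, [0, 0, -1.4], [0, 0, 0]]]}}

```text
time: 9.5
ee_pos: [0.5498, -0.2097, 0.0359]
tcp_rot: [-180.0, 0.0, 165.5]
wrist_force: [0.2, -0.4, -1.3]
opening: 0.0418
grasp_force: 41.5
```

Request:
{"fn": "step_arm", "kwargs": {"targets": [[0.3, [0, 0, -0.5], [0, 0, 0]], [0.3, [0, 0, -1], [0, 0, 0]], [0.3, [0, 0, -1], [0, 0, 0]]]}}

```text
time: 9.8
ee_pos: [0.5498, -0.2097, 0.0358]
tcp_rot: [-180.0, 0.0, 165.5]
wrist_force: [-3.1, 0.4, 5.6]
opening: 0.0419
grasp_force: 42.6
```

Contact came at the seat height (TCP 35.8 mm, so the underside is at about 34). Releasing.

Request:
{"fn": "step_arm", "kwargs": {"targets": [[0.5, [0, 0, 0.5], [0, 0, 0]], [0.6, [0, 0, 0.5], [0, 0, 0]], [0.7, [0, 0, 0.5], [0, 0, 0]], [0.7, [0, 0, 0.5], [0, 0, 0]], [0.7, [0, 0, 10], [0, 0, 0]], [0.7, [0, 0, 40], [0, 0, 0]], [0.7, [0, 0, 70], [0, 0, 0]], [0.7, [0, 0, 90], [0, 0, 0]]]}}

```text
time: 10.6
ee_pos: [0.5503, -0.2099, 0.1279]
tcp_rot: [-180.0, 0.1, 165.5]
wrist_force: [0.6, -0.9, -0.3]
opening: 0.0601
grasp_force: 0.0
```

Request:
{"fn": "step_arm", "kwargs": {"targets": [[0.7, [-60, 40, 20], [0, 0, 0]], [0.7, [-60, 80, 40], [0, 0, 0]], [0.7, [-60, 120, 40], [0, 0, 0]], [0.7, [-60, 170, 40], [0, 0, 0]], [0.7, [-60, 170, 40], [0, 0, 0]]]}}

```text
time: 11.1
ee_pos: [0.4896, -0.0353, 0.1664]
tcp_rot: [179.9, 0.1, 165.8]
wrist_force: [0.9, -0.4, 0.7]
opening: 0.0594
grasp_force: 0.0
```

Run:
```python
from h import *
o=bot.get_obs();print(o["ee_pos"].round(4),o["tcp_rot"].round(1),o["wrist_force"].round(1))
t,_=bot.camera("top");s,_=bot.camera("side");np.savez("d.npz",s=s,t=t)
a=cv2.resize(t[145:225,290:356,::-1],(412,500),interpolation=cv2.INTER_CUBIC)
b=cv2.resize(s[140:198,243:288,::-1],(388,500),interpolation=cv2.INTER_CUBIC)
cv2.imwrite("pics/d.png",np.hstack([a,b]))
```

```text
[ 0.4896 -0.0353  0.1664] [1.799e+02 1.000e-01 1.658e+02] [ 0.9 -0.4  0.7]
```

View pics/d.png

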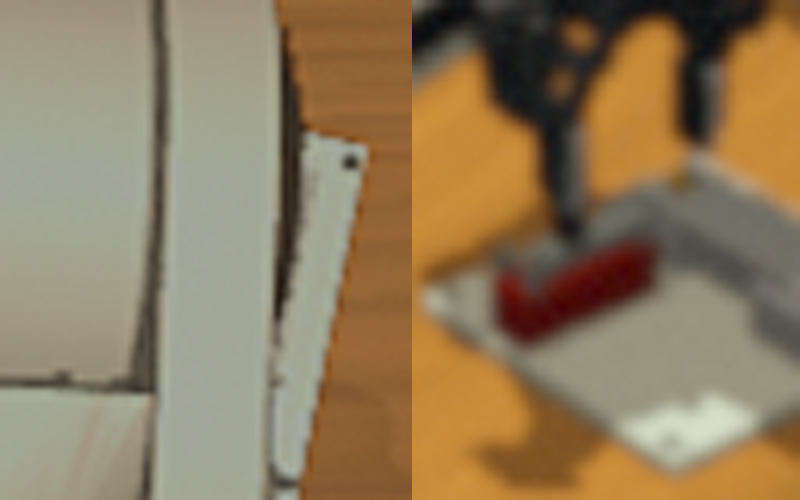

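The arm hides the holder in the top view, so I'll move farther aside.

Request:
{"fn": "step_arm", "kwargs": {"targets": [[0.6, [0, 200, 0], [0, 0, 0]], [0.6, [0, 200, 0], [0, 0, 0]], [0.6, [0, 200, 0], [0, 0, 0]], [0.6, [0, 200, 0], [0, 0, 0]], [0.6, [0, 200, 0], [0, 0, 0]], [0.6, [0, 200, 0], [0, 0, 0]]]}}

```text
time: 11.8
ee_pos: [0.49, 0.1601, 0.1647]
tcp_rot: [-180.0, -0.0, 165.6]
wrist_force: [-0.2, -0.8, 0.7]
opening: 0.0513
grasp_force: 0.0
```

Run:
```python
from h import *
t,_=bot.camera("top");s,_=bot.camera("side");np.savez("d.npz",s=s,t=t)
a=cv2.resize(t[150:226,292:352,::-1],(395,500),interpolation=cv2.INTER_CUBIC)
b=cv2.resize(s[145:191,258:298,::-1],(400,500),interpolation=cv2.INTER_CUBIC)
cv2.imwrite("pics/e.png",np.hstack([a,b]))
h=cv2.cvtColor(t,cv2.COLOR_RGB2HSV)
m=np.zeros(h.shape[:2],bool);m[160:190,290:318]=1;m&=h[...,2]<60;v,u=np.nonzero(m);print("knob",len(u),u.mean(),v.mean(),ray("top",[u.mean(),v.mean()],.070)*1000)
m=np.zeros(h.shape[:2],bool);m[168:184,322:340]=1;m&=(h[...,0]>10)&(h[...,0]<30)&(h[...,1]>110);v,u=np.nonzero(m);print("pin",len(u),u.mean(),v.mean(),ray("top",[u.mean(),v.mean()],.044)*1000)
```

```text
knob 26 303.88461538461536 175.1153846153846 [[ 590.00179761 -140.7905582    70.        ]]
pin 10 331.2 175.0 [[ 593.95893221 -220.03886473   44.        ]]
```

View pics/e.png

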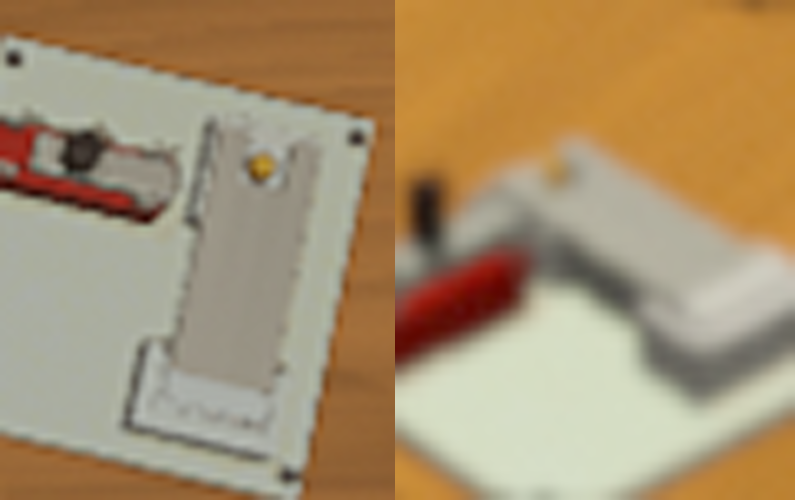

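The blade lies seated: its notch is around the pin at (260,167) and its edge is inside the tray at the bottom. Next I'll pinch the knob, expected at (596,-139), without changing yaw and with the tips above the bar.

Request:
{"fn": "step_arm", "kwargs": {"targets": [[0.7, [106, -299, 0], [0, 0, 0]], [0.7, [106, -299, 0], [0, 0, 0]], [0.7, [106, -299, 0], [0, 0, 0]], [0.7, [106, -299, 0], [0, 0, 0]], [0.7, [106, -299, 0], [0, 0, 0]], [0.7, [106, -299, 0], [0, 0, 0]], [0.7, [106, -299, 0], [0, 0, 0]], [0.7, [106, -299, 0], [0, 0, 0]]]}}

```text
time: 12.7
ee_pos: [0.5953, -0.143, 0.1643]
tcp_rot: [-180.0, -0.0, 165.2]
wrist_force: [-0.9, 0.1, -0.3]
opening: 0.0598
grasp_force: 0.0
```

Request:
{"fn": "step_arm", "kwargs": {"targets": [[0.7, [0, 0, -25], [0, 0, 0]], [0.7, [0, 0, -50], [0, 0, 0]], [0.7, [0, 0, -65], [0, 0, 0]], [0.7, [0, 0, -65], [0, 0, 0]]]}}

```text
time: 13.1
ee_pos: [0.5942, -0.1382, 0.0978]
tcp_rot: [180.0, -0.2, 165.5]
wrist_force: [0.1, 0.1, -0.3]
opening: 0.0595
grasp_force: 0.0
```

Run:
```python
from h import *
o=bot.get_obs();e=o["ee_pos"];print(e.round(4),o["tcp_rot"].round(1),o["opening"])
s,_=bot.camera("side");np.savez("f.npz",s=s)
x0,y0,k=238,120,9
im=cv2.resize(s[y0:y0+62,x0:x0+62,::-1],None,fx=k,fy=k,interpolation=cv2.INTER_CUBIC)
for p,c in(([.5976,-.1387,.077],(255,0,0)),(e,(0,255,0))):
    u,v=proj("side",p)[0];cv2.circle(im,(int((u-x0+.5)*k),int((v-y0+.5)*k)),3,c,-1)
cv2.imwrite("pics/f.png",im)
```

```text
[ 0.5942 -0.1382  0.0978] [180.   -0.2 165.5] 0.059476698962992076
```

View pics/f.png

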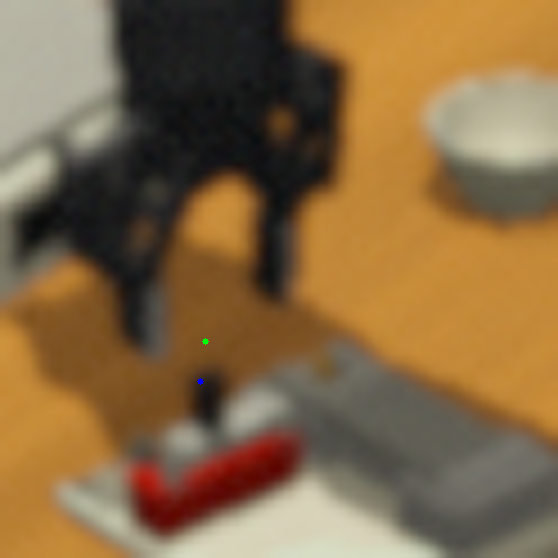

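The picture shows the knob top at (208,378), close to the prediction (200,381) and between the open fingers. Descending and pinching.

Request:
{"fn": "step_arm", "kwargs": {"targets": [[0.7, [2, -1, -15], [0, 0, 0]], [0.7, [2, -1, -28], [0, 0, 0]], [0.7, [2, -1, -36], [0, 0, 0]], [0.7, [2, -1, -39], [0, 0, 0]], [0.5, [2, -1, -39], [0, 0, 0]], [0.3, [2, -1, -39], [0, 0, 0]], [0.1, [2, -1, -39], [0, 0, 0]], [0.1, [2, -1, -39], [0, 0, 0]]], "force": 25}}

```text
time: 13.95
ee_pos: [0.5981, -0.1398, 0.0616]
tcp_rot: [-180.0, 0.1, 165.5]
wrist_force: [-0.8, 0.4, 2.0]
opening: 0.0149
grasp_force: 24.6
```

Request:
{"fn": "step_arm", "kwargs": {"targets": [[0.1, [0, 0, 0], [0, 0, 0]], [0.1, [0, 0, 0], [0, 0, 0]]]}}

```text
time: 14.15
ee_pos: [0.5981, -0.1398, 0.0615]
tcp_rot: [-180.0, 0.1, 165.5]
wrist_force: [-0.5, 0.7, 4.9]
opening: 0.0147
grasp_force: 24.9
```

Request:
{"fn": "step_arm", "kwargs": {"targets": [[0.1, [-1.5, -5.8, 0], [0, 0, 0]], [0.1, [-3, -11.6, 0], [0, 0, 0]], [0.1, [-4.5, -17.4, 0], [0, 0, 0]], [0.1, [-6, -23.2, 0], [0, 0, 0]], [0.1, [-7.5, -29, 0], [0, 0, 0]], [0.1, [-9, -34.9, 0], [0, 0, 0]], [0.1, [-10.5, -40.7, 0], [0, 0, 0]], [0.1, [-11.5, -44.5, 0], [0, 0, 0]]]}}

```text
time: 14.95
ee_pos: [0.5865, -0.1845, 0.0615]
tcp_rot: [180.0, 0.1, 165.5]
wrist_force: [-0.2, 2.2, 5.2]
opening: 0.0151
grasp_force: 25.0
```

Request:
{"fn": "step_arm", "kwargs": {"targets": [[0.1, [-0.5, -2, 0], [0, 0, 0]], [0.1, [-1, -4, 0], [0, 0, 0]], [0.1, [-1.5, -6, 0], [0, 0, 0]], [0.1, [-1.5, -6, 0], [0, 0, 0]]]}}

```text
time: 15.35
ee_pos: [0.5858, -0.1871, 0.0616]
tcp_rot: [179.6, 0.1, 165.7]
wrist_force: [3.1, 17.1, 7.2]
opening: 0.0148
grasp_force: 25.4
```

The stop was reached at the expected home position (585,-187), with force rising to 17 N. Releasing and withdrawing.

Request:
{"fn": "step_arm", "kwargs": {"targets": [[0.3, [0, 0, 0], [0, 0, 0]], [0.5, [0, 2, 0], [0, 0, 0]], [0.6, [0, 3, 0], [0, 0, 0]], [0.6, [0, 3, 0], [0, 0, 0]], [0.6, [0, 3, 15], [0, 0, 0]], [0.6, [0, 3, 50], [0, 0, 0]], [0.6, [0, 3, 90], [0, 0, 0]], [0.6, [0, 3, 110], [0, 0, 0]]]}}

```text
time: 16.15
ee_pos: [0.5855, -0.1876, 0.1759]
tcp_rot: [-180.0, 0.3, 165.5]
wrist_force: [1.7, -0.1, -0.7]
opening: 0.0513
grasp_force: 0.0
```

Request:
{"fn": "step_arm", "kwargs": {"targets": [[0.6, [-90, 340, 0], [0, 0, 0]], [0.6, [-90, 340, 0], [0, 0, 0]], [0.6, [-90, 340, 0], [0, 0, 0]], [0.6, [-90, 340, 0], [0, 0, 0]], [0.6, [-90, 340, 0], [0, 0, 0]], [0.6, [-90, 340, 0], [0, 0, 0]], [0.6, [-90, 340, 0], [0, 0, 0]], [0.6, [-90, 340, 0], [0, 0, 0]]]}}

```text
time: 16.95
ee_pos: [0.4934, 0.1573, 0.1723]
tcp_rot: [179.9, 0.0, 165.8]
wrist_force: [0.9, -0.2, 0.6]
opening: 0.0512
grasp_force: 0.0
```

Run:
```python
from h import *
t,_=bot.camera("top");s,_=bot.camera("side")
a=cv2.resize(t[150:226,280:352,::-1],(395,420),interpolation=cv2.INTER_CUBIC)
b=cv2.resize(s[140:200,238:308,::-1],(400,420),interpolation=cv2.INTER_CUBIC)
cv2.imwrite("pics/g.png",np.hstack([a,b]))
```

```text
(no output)
```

View pics/g.png

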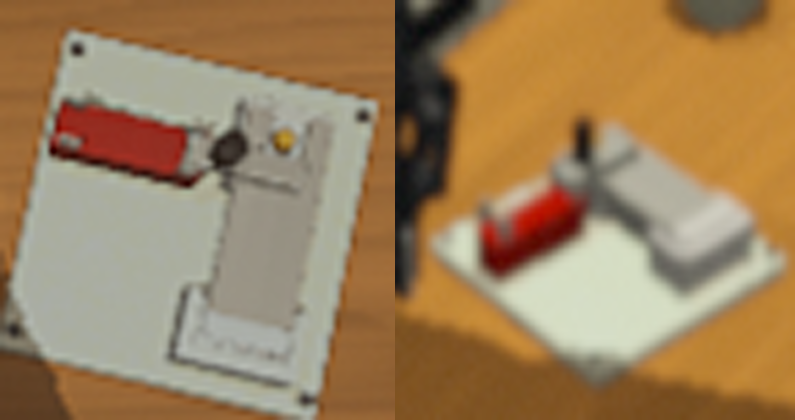

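The bolt now lies across the seated blade, with the knob at (228,148) in the left crop. I'll check its travel numerically.

Run:
```python
from h import *
def knob(n,im,box,z):
    h=cv2.cvtColor(im,cv2.COLOR_RGB2HSV);m=np.zeros(h.shape[:2],np.uint8);x0,y0,x1,y1=box;m[y0:y1,x0:x1]=(h[y0:y1,x0:x1,2]<70)
    c=big(m);return len(c),c.mean(0).round(1),(ray(n,c.mean(0),z)*1000).round(1)
t,_=bot.camera("top");s,_=bot.camera("side")
t0=np.load("d.npz")["t"];s0=np.load("side0.npz")["im"]
for n,a,b0,b in(("top",t0,(297,165,313,186),0),("top",t,(313,165,330,186),0),("side",s0,(250,150,268,175),0),("side",s,(280,140,305,175),0),("side",s,(262,150,285,175),0)):
    try:print(n,*knob(n,a,b0,.066))
    except Exception as e:print(n,e)
a=np.radians(-14.5)
for n in("top","side"):
  for y in(80,30):
    print(n,y,proj(n,[(549.5+29*np.cos(a)-y*np.sin(a))/1e3,(-208.9+29*np.sin(a)+y*np.cos(a))/1e3,.066]).round(1))
```

```text
top 15 [303.8 172.7] [[ 597.3 -141.4   66. ]]
top 16 [321.1 176.9] [[ 585.1 -187.6   66. ]]
side 8 [260.5 164.5] [[ 595.4 -140.    66. ]]
side max() iterable argument is empty
side 9 [270.4 160.2] [[ 582.3 -185.8   66. ]]
top 80 [[302.8 172.6]]
top 30 [[320.9 176.9]]
side 80 [[259.8 164.5]]
side 30 [[270.  159.9]]
```

```bash
python3 -c "
from workcell import bot
print(bot.job_done())"
```

```text
the job is handed in; nothing more can be done
None
```

The job is handed in: the notched blade is seated over the pin and released, the bolt is fully home against its stop, and I moved nothing else. It took about 17 s of the 48 s limit; the hand-in returned no verdict.

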